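# Seat the vial caps in the hinged capping press and load the autosampler

### The job

The loose sample carrier on the bench has its four snap caps only lightly set on: slide it fully home in the capping press, grip to the front, and push the sprung pressing plate down until it lies level and all four caps are home. Let the plate spring up again, then draw the carrier out and set it down flat in the free lane of the autosampler, grip to the front. Keep the carrier upright throughout and leave the other things on the bench where they are.

Things in the scene. Friction and masses are not known exactly. Their poses are not given: they have to be found in the camera images.
- carrier_grip (a point): Middle of the carrier's upright grip: a fin 12 thick (y), 26 long (x), from 19 to 65 above the carrier's underside, pinched from above across its thickness. It stands on a low stem in front of the block; this point is 125 in front of the block's middle (along -x) and 45 above the underside. x runs from the grip to the block, z up.
- carrier_c (a point): Middle of the carrier's grey block, 112 long (x) x 38 wide x 32 high, 16 above its underside; axes as the grip. Four glass vials (they cannot come out) stand at x = -39, -13, 13, 39 with white snap caps 24 across, whose tops are 65 above the underside when loose, 59 when home. Whole carrier 0.14 to 0.23 kg, balanced about 110 behind the grip. Loose on the bench.
- cap1 (a joint): How far the cap nearest the grip is pushed on, m: near 0 (up to 0.0015) loose, standing 6 mm proud; 0.006 home. Each cap takes about 3 to 4 N and stays where it is pushed.
- cap2 (a joint): The same for the second cap from the grip.
- cap3 (a joint): The same for the third cap from the grip.
- cap4 (a joint): The same for the cap farthest from the grip.
- press_bed (a point): Point on the capping press's bed (18 above the bench) where the middle of the block's underside lies when the carrier's rear end touches the rear stop. x runs from the open front (towards the robot) to the rear: the carrier slides in along +x, grip in front, under the raised plate, and its grip then stands clear in front of the plate. Fixed.
- press: The press itself: aluminium base plate 204 (x) x 124; same axes, origin on the bench 18 below press_bed. Its front edge is 104 in front of the origin. Guide rails 13 high, 44 apart inside, with a flared mouth from 92 to 54 in front. Two thin stop posts 55 high stand on the bed 52 in front, 46 to either side.
- plate (a joint): Tilt of the pressing plate above level, rad: about 0.45 raised, where springs hold it; 0 level with the caps home; stop at -0.012. It hinges on a pin across the press, 78 behind and 65 above press_bed, and reaches 150 in front of the pin. At the pad it takes about 3 N to hold level empty, about 13 N while seating four caps; it springs up when let go.
- palm_pad (a point): Middle of the top of the black rubber pad, 50 (x) x 80, on the plate's front end: the place to push. 123 from the hinge pin along the plate and moves with it; when level it is 45 in front of press_bed and 76 above it. Raised, the plate's front edge is about 60 in front of press_bed and 150 above the bench.
- lane_floor (a point): Middle of the floor of the autosampler's free lane, where the middle of the block's underside belongs. An aluminium channel open at the top, 44 wide and 118 long inside, walls 8 above the floor with flared tops to 16. x runs from its front (towards the robot; the grip points this way and reaches out over the deck's front edge) to its rear. Floor 25 above the bench. Fixed.
- sampler: The autosampler: white deck 225 (x) x 205, 22 high, axes as the lane; origin on the bench, midway between its two lanes (each 42.5 to one side). The other lane holds a carrier already. The front edge is 88 in front of the origin; a gantry 206 high stands across the deck 95 to 133 behind it. Fixed.
- carrier_b_c (a point): Bystander: the carrier already in the other lane, same shape, caps home; middle of its block. Loose.
- beaker: Bystander: glass beaker, 50 across, 70 high; origin under its middle.
- flask: Bystander: conical flask, 68 across, 100 high; origin under its middle.
- wash_bottle: Bystander: white wash bottle, 64 across, 185 high with a bent spout; origin under its middle.
- tip_box: Bystander: pipette tip box 85 x 122 x 84; origin under its middle.
- jar: Bystander: glass jar with black lid, 60 across, 65 high; origin under its middle.
- tweezers: Bystander: steel tweezers lying flat, 125 long, 4 high.
- timer: Bystander: white bench timer 62 x 66 x 18; origin under its middle.
Not all that is in view belongs to the job. What is shaped like the part that bears carrier_grip but purple is not meant.

How it is judged:
By the outcome, as a careful person would: the job done as asked, in the order asked, and still so for the second after the job is handed in, with the robot touching nothing.
It also fails if it takes over 64 s, if anything falls off the work surface, if the arm or the gripper's body presses on something with over 40 N, if the wrist force passes 120 N, or if a joint passes its speed limit or range.

### The arm

A 6-joint arm with a two-finger parallel gripper is mounted at the origin on the work surface. World frame = base frame: x ahead of the robot, y to its left, z up, the work surface at z = 0. Lengths are in mm, angles in rad, forces in N, time in s.
With the tool pointing down it reaches from about 300 to 1000 mm from the base axis. Payload 5.1 kg.
Tool frame: the origin (TCP) lies midway between the tips of the shut fingers; the grasp point (between the pads) lies 19 mm behind it; z points along the fingers, x is the direction in which the jaws open and shut, and the axes are right-handed (so a half turn about z gives the same grasp; the last joint's range is limited). The gripper opens to 95 mm and grips with 3 to 60 N. Pads are 20 mm wide; open, the fingers measure 119 mm over their backs; the gripper's body (75 mm by 180 mm) begins 59 mm behind the grasp point.
Start: joints at [-1.363, 0.124, 1.65, -0, 1.367, -0.083], TCP at [186.335, -622.707, 176.956] pointing down, gripper open.
Joint ranges: [-2.61, 2.61], [-1.02, 2.33], [0.03, 2.71], [-1.35, 4.49], [0.32, 2.68], [-2.91, 2.91]. Speed limits (rad/s): [2.57, 2.57, 3.14, 3.14, 3.14, 3.14].

### API

Orientations are given as a rotation vector (axis times angle).
In Python, from cell import read_state, camera, camera_model, finish_job gives the robot as it stands.
- The arm moves only by the tool arm_command, never from a script. Its argument "motion" is a list of rows, each a list of 3 entries, a list of its own where there are three numbers: the opening, from 0 (shut) to 1 (fully open), then the shift along the world's x, y, z in m, then the turn about the world's z in degrees. A call has 1 to 5 rows; each row shifts and turns the commanded pose from where the row before left it; what a row does not reach is not made up. A row lasts 1/8 s, in which the tool goes at most 62.5 mm and 10.7 degrees, less where a joint would pass 70% of its speed; a pose out of reach is approached as far as the arm can. A call is refused whole if a number of a shift passes 0.0625 or a number of a turn 10.7, either way. A call with a gripper value outside its range is refused whole. The fingers move at their own pace and stop on an object; "squeeze" is the grip in N (left out, the last holds). Time passes only in rows, so rows that do not move let the fingers close. It gives the time, the measured TCP pose, the force and the opening at its end, in the units of the state.
- read_state(): the state, without advancing time (a new reading comes with each control period).
- camera(name): name is "side" or "top" or "wrist"; returns the picture (480x640x3 uint8, red, green, blue); there is no depth.
- camera_model(name): a dict with "fx", "fy", "cx", "cy" (pixels), "world_from_camera" (4x4, takes a point from camera to world coordinates). Camera axes: x right, y down, z forward; pixel columns grow to the right and rows downward; lengths in mm; the calibration is good to about 2 mm. The wrist camera is an equidistant fisheye: a pixel r from the principal point sees the ray r / f radians off the axis. A picture is of the moment at which its call begins: read the wrist's pose just before it. camera_model takes no time and is no camera call; for the wrist camera it gives the pose at the moment of the call.
- finish_job(): hands the job in, once; it reports no verdict.
The state is a dict: "clock": time; "joints": joint angles; "dq": joint speeds; "joint_torque": joint torques, N m; "eef_pos": TCP position; "tool_rot": TCP orientation; "force": force on the tool from outside, world axes, zero at the start; "ft_torque": the same for the moment, N m; "gripper_width": finger opening in mm.
Only numpy, scipy, OpenCV 4.12 (cv2) and the standard library are available. Lean on these libraries where they do the work, as an engineer would, in place of code of your own. Each camera call takes 0.05 s, during which the arm holds its last target. There are 200 camera calls.

## Working session

There is one attempt and no reset: what is moved stays moved. The work goes in short steps, Python scripts to look and compute and a tool call to move; the robot and the scene stay as the last step left them, time stands still between calls to the robot, and variables do not carry over. Pictures are saved under pics/ and viewed, about 8 in all and at most 12, crops included, and the job is handed in when it is done.

Besides the shell and the picture viewer there is one more tool, called after "Emit:" as name(argument=value, ...) on one line, values as JSON. arm_command: Moves the arm, as the interface text tells. Its arguments: {"type":"object","properties":{"motion":{"type":"array"},"squeeze":{"type":"number"}},"required":["motion"]}

```bash
ls; mkdir -p pics; cat > h.py <<'E'
import numpy as np, cv2
from cell import read_state, camera, camera_model, finish_job
def snap(n,f):
    m=camera_model(n); im=camera(n); cv2.imwrite(f'pics/{f}.png',im[:,:,::-1]); np.save(f'pics/{f}.npy',np.array([m['fx'],m['fy'],m['cx'],m['cy'],*np.array(m['world_from_camera']).ravel()],float)); return im
def ray(f,u,v,fish=None):
    p=np.load(f'pics/{f}.npy'); T=p[4:].reshape(4,4); fish=f.startswith('w') if fish is None else fish
    if fish:
        d=np.array([u-p[2],v-p[3]]); r=np.hypot(*d)/p[0]; e=d/(np.hypot(*d)+1e-9); c=np.array([*(np.sin(r)*e),np.cos(r)])
    else: c=np.array([(u-p[2])/p[0],(v-p[3])/p[1],1.])
    d=T[:3,:3]@c; return T[:3,3],d/np.linalg.norm(d)
def atz(f,u,v,z):
    o,d=ray(f,u,v); return (o+d*(z-o[2])/d[2]).round(1)
def tri(*obs):
    A=0;b=0;R=[ray(*o) for o in obs]
    for o,d in R:
        P=np.eye(3)-np.outer(d,d); A=A+P; b=b+P@o
    x=np.linalg.solve(A,b); return x.round(1),[round(float(np.linalg.norm((np.eye(3)-np.outer(d,d))@(x-o))),1) for o,d in R]
def proj(f,X):
    p=np.load(f'pics/{f}.npy'); T=p[4:].reshape(4,4); c=T[:3,:3].T@(np.array(X,float)-T[:3,3])
    if f.startswith('w'):
        n=np.hypot(c[0],c[1]); a=np.arctan2(n,c[2]); return (p[2:4]+p[0]*a*c[:2]/n).round(1)
    return np.array([p[2]+p[0]*c[0]/c[2],p[3]+p[1]*c[1]/c[2]]).round(1)
E
python3 - <<'E'
from h import *
for n in ('top','side','wrist'):
    snap(n,n+'0'); m=camera_model(n); print(n,m['fx'],m['cx'],m['cy'],np.array(m['world_from_camera']).round(2).tolist())
print(read_state())
E
```

```text
pics
top 580.3073296533906 321.16000646713485 232.0499886272786 [[0.0, -0.99, 0.16, 302.58], [-1.0, -0.0, -0.0, 20.5], [0.01, -0.16, -0.99, 1463.96], [0.0, 0.0, 0.0, 1.0]]
side 606.5721576330889 321.98932942404673 233.91953970253863 [[0.86, -0.29, 0.43, -200.44], [-0.52, -0.48, 0.71, -1181.01], [0.01, -0.83, -0.56, 1035.73], [0.0, 0.0, 0.0, 1.0]]
wrist 371.64829954431775 321.2270250300337 235.79166239662945 [[0.29, -0.92, -0.26, 258.21], [-0.96, -0.28, -0.07, -600.77], [-0.0, 0.27, -0.96, 382.36], [0.0, 0.0, 0.0, 1.0]]
{'clock': 0.15, 'joints': array([-1.36260780e+00,  1.24386029e-01,  1.65131343e+00, -2.90570123e-06,
        1.36746933e+00, -8.26025024e-02]), 'dq': array([ 0.00067395, -0.00322199, -0.00259001, -0.00042749, -0.00135942,
        0.00122214]), 'joint_torque': array([ 4.06838972e-04, -4.18193114e+01, -3.60470688e+01,  7.74571043e-02,
        4.68545908e-02, -1.00491461e-04]), 'eef_pos': array([ 186.22135401, -622.19999416,  175.97727877]), 'tool_rot': array([-2.51901893e+00,  1.87552919e+00,  1.85938894e-03]), 'force': array([-0.41249877,  0.28530223, -0.89277949]), 'ft_torque': array([0.01244976, 0.02473201, 0.00052764]), 'gripper_width': 95.29921386072415}
```

View pics/top0.png

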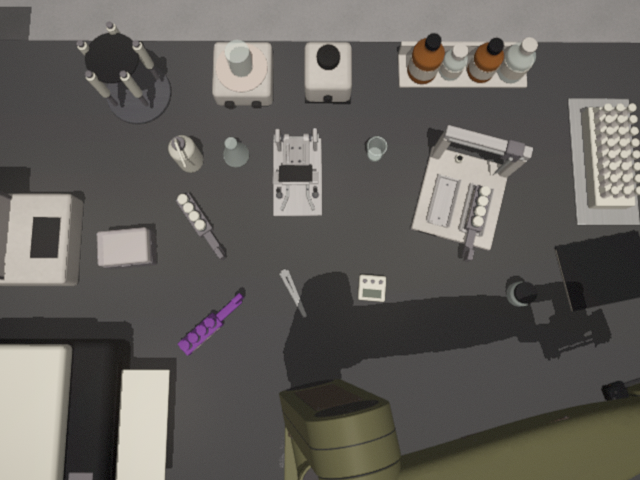

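View pics/side0.png

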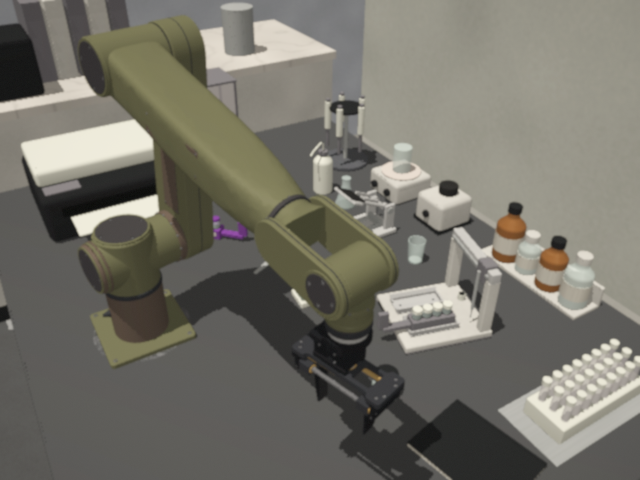

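Top view: the loose grey carrier has its caps at about (190,210) and its grip at about (220,252). The press is at (297,180), opening downwards (−x). The free lane is at (443,202). Things that could be mistaken for the carrier are the purple one at (212,325) and the one in the other lane at (478,215), so I choose the grey one at (205,225).

```bash
python3 - <<'E'
from h import *
for n,u,v,z in [('capfar',184,200,65),('capnear',201,225,65),('gripend',221,254,60),('press front L',273,214,18),('press front R',321,214,18),('pad',296,174,130),('lane',443,202,25),('purple',212,325,60),('timer',372,288,18),('tweez',293,292,4),('bottle',180,145,100),('flask',235,155,0),('beaker',376,150,40),('tipbox',124,246,84),('jar',520,292,65)]:
    print(n,atz('top0',u,v,z))
i=cv2.imread('pics/top0.png'); a=cv2.resize(i[175:275,165:265],(600,600),interpolation=cv2.INTER_CUBIC)
cv2.imwrite('pics/c1.png',a)
E
```

```text
capfar [613.2 351.7  65. ]
capnear [550.8 307.7  65. ]
gripend [480.1 257.6  60. ]
press front L [587.9 135.8  18. ]
press front R [588.1  14.   18. ]
pad [662.4  73.9 130. ]
lane [ 618.5 -295.5   25. ]
purple [309.3 274.   60. ]
timer [ 400.9 -113.1   18. ]
tweez [391.5  83.9   4. ]
bottle [742.7 358.6 100. ]
flask [748.2 238.8   0. ]
beaker [ 750.3 -125.8   40. ]
tipbox [495.9 486.4  84. ]
jar [ 388.7 -464.9   65. ]
```

View pics/c1.png

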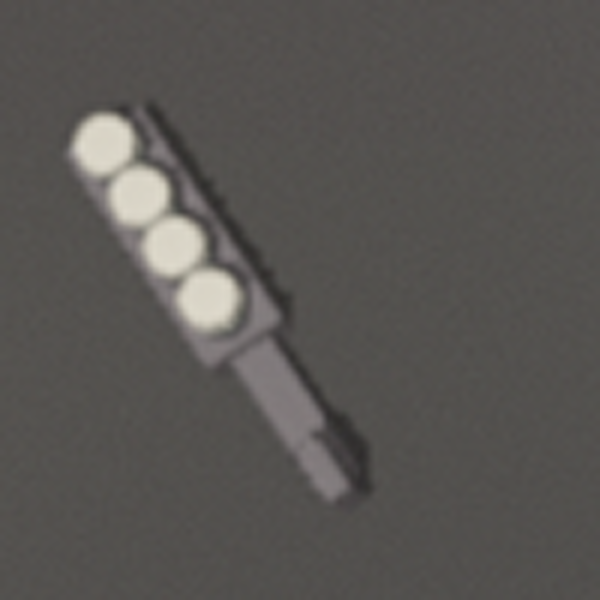

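The crop confirms the choice: it's a grey carrier with four white caps. Its fin is at crop (327,467), which is full-picture (219.5,252.8). It sits at yaw about 35°. Next I fly past the sampler and the press to take wrist views.

Emit:
arm_command(motion=[[1,[0.03,0.035,0.035],0],[1,[0.036,0.042,0.025],0],[1,[0.036,0.042,0.025],-5],[1,[0.036,0.042,0.025],-5],[1,[0.036,0.042,0.01],-5]])

```text
clock: 0.78
eef_pos: [361.6, -418.7, 298.9]
tool_rot: [2.25, -2.192, 0.004]
force: [0.7, -0.1, 0.0]
gripper_width: 95.0
```

Emit:
arm_command(motion=[[1,[0.035,0.045,0],0],[1,[0.03,0.045,0],0],[1,[0.02,0.045,0],0],[1,[0,0,0],0]])

```text
clock: 1.27
eef_pos: [446.3, -282.1, 296.9]
tool_rot: [-2.258, 2.183, 0.0]
force: [-0.7, -0.4, 0.3]
gripper_width: 95.2
```

```bash
python3 - <<'E'
from h import *
snap('wrist','w1'); s=read_state(); print(s['eef_pos'],s['clock'])
E
```

```text
[ 445.68818517 -283.617827    296.80059243] 1.325
```

Emit:
arm_command(motion=[[1,[0.03,0.05,0],0],[1,[0,0.06,0],0],[1,[0,0.0,0],0]])

```text
clock: 1.7
eef_pos: [475.3, -173.2, 297.0]
tool_rot: [-2.256, 2.186, -0.0]
force: [0.5, -0.7, 0.4]
gripper_width: 95.1
```

```bash
python3 - <<'E'
from h import *
snap('wrist','w2'); s=read_state(); print(s['eef_pos'],s['clock'])
E
```

```text
[ 475.21557649 -174.73530109  296.96147876] 1.75
```

Emit:
arm_command(motion=[[1,[0.0,0.06,0],0],[1,[0,0.06,0],0],[1,[0,0.06,0],0],[1,[0,0.0,0],0]])

```text
clock: 2.25
eef_pos: [475.5, 6.5, 297.0]
tool_rot: [2.257, -2.185, 0.0]
force: [0.2, -1.3, -0.3]
gripper_width: 94.8
```

```bash
python3 - <<'E'
from h import *
snap('wrist','w3'); s=read_state(); print(s['eef_pos'],s['clock'])
a=[cv2.imread(f'pics/w{i}.png') for i in (1,2)]
cv2.imwrite('pics/m12.png',cv2.resize(np.vstack(a),None,fx=.9,fy=.9)[:, :]) 
E
```

```text
[475.57851887   4.80038192 296.85021951] 2.3
```

View pics/w2.png

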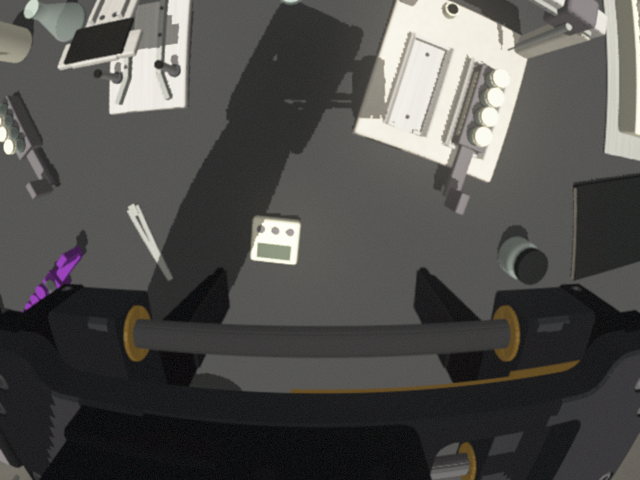

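w2 shows the timer at (275,240) and the free lane at about (420,85), with carrier_b beside it at (480,115). The press mouth is at about (150,90), and the loose carrier is at the left edge. Next I zoom on the lane in w1 and w2, and on the press in w2 and w3.

```bash
python3 - <<'E'
from h import *
print(proj('w1',[618,-295,25]),proj('w2',[618,-295,25]),proj('w3',[640,75,18]),proj('w2',[640,75,18]),proj('w3',[484,262,60]))
T=[]
for f,(u,v),h in (('w1',proj('w1',[618,-295,25]),1),('w2',(420,85),1),('w3',proj('w3',[650,75,18]),1),('w2',(150,70),1)):
    i=cv2.imread(f'pics/{f}.png'); u0=int(np.clip(u-67,0,640-134)); v0=int(np.clip(v-50,0,380)); print(f,u0,v0)
    T.append(cv2.resize(i[v0:v0+100,u0:u0+134],(400,300),interpolation=cv2.INTER_CUBIC))
cv2.imwrite('pics/m1.png',np.vstack([np.hstack(T[:2]),np.hstack(T[2:])]))
E
```

```text
[336.2  62. ] [419.1  89.8] [272.4  67.3] [146.   74.6] [128.1 189. ]
w1 269 12
w2 353 35
w3 205 9
w2 83 20
```

View pics/m1.png

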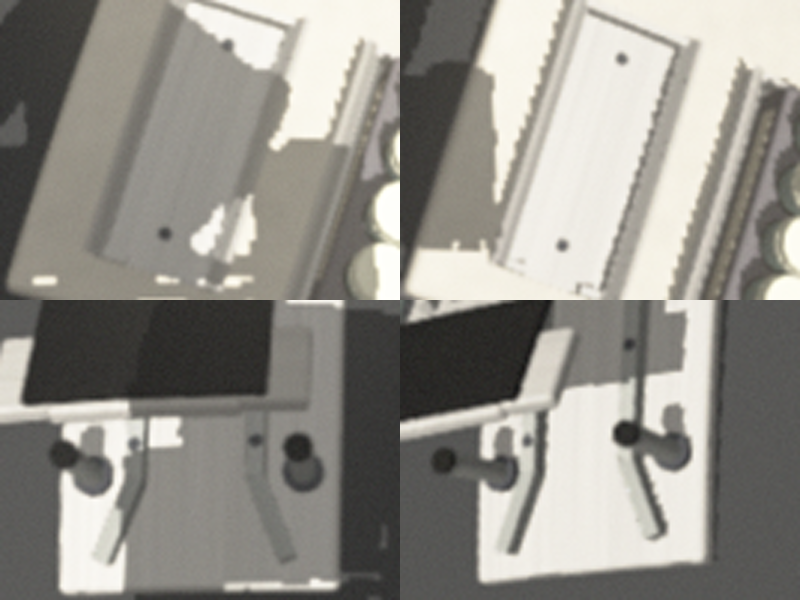

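```bash
python3 - <<'E'
from h import *
O={'A':('w1',269,12,0,0),'B':('w2',353,35,400,0),'C':('w3',205,9,0,300),'D':('w2',83,20,400,300)}
def P(k,x,y): f,u,v,a,b=O[k]; return (f,u+(x-a+.5)*134/400-.5,v+(y-b+.5)/3-.5)
def T(n,*q): 
    r=tri(*[P(*k) for k in q]); print(n,*r); return r[0]
sr=T('lane screw rear',('A',228,45),('B',621,58)); sf=T('lane screw front',('A',165,233),('B',562,245))
d=sr-sf; print('yaw',np.degrees(np.arctan2(d[1],d[0])),'len',np.linalg.norm(d),'mid',(sr+sf)/2)
for p in [(588,10),(685,42),(500,262),(605,293)]: print('corner@25',atz(*P('B',*p),25))
a=T('post top L',('C',63,455),('D',443,460)); b=T('post top R',('C',297,447),('D',626,433))
print((a+b)/2, np.linalg.norm(a-b))
a=T('base fL',('C',60,590),('D',480,581)); b=T('base fR',('C',338,587),('D',707,561)); print((a+b)/2,np.linalg.norm(a-b))
a=T('rail screw L',('C',134,442),('D',527,440)); b=T('rail screw R',('C',255,440),('D',627,433)) if 0 else a
for p in [(134,442),(255,440)]: print('railscrew@31',atz(*P('C',*p),31))
for p in [(527,440),(629,345)]: print('D railscrew@31',atz(*P('D',*p),31))
for p in [(105,560),(285,560)]: print('flare end',atz(*P('C',*p),31))
# side cam checks
i=cv2.imread('pics/w3.png'); cv2.imwrite('pics/c3.png',cv2.resize(i[120:240,60:200],None,fx=4,fy=4,interpolation=2))
E
```

```text
lane screw rear [ 668.4 -305.    21.5] [0.3, 0.3]
lane screw front [ 581.6 -280.6   22.6] [0.0, 0.0]
yaw -15.70099125499026 len 90.17100420867004 mid [ 625.   -292.8    22.05]
corner@25 [ 688.5 -288.9   25. ]
corner@25 [ 679.4 -333.9   25. ]
corner@25 [ 572. -253.   25.]
corner@25 [ 561.9 -300.5   25. ]
post top L [640.7 123.6  71.4] [0.4, 0.4]
post top R [642.2  31.6  70.3] [0.1, 0.1]
[641.45  77.6   70.85] 92.01880242646064
base fL [590.  138.1  13.7] [0.3, 0.3]
base fR [591.2  14.8  13.3] [0.5, 0.5]
[590.6   76.45  13.5 ] 123.30648806936316
rail screw L [653.5 103.5  29.4] [0.0, 0.0]
railscrew@31 [653.2 103.2  31. ]
railscrew@31 [653.4  51.5  31. ]
D railscrew@31 [653.2 102.6  31. ]
D railscrew@31 [692.8  51.2  31. ]
flare end [601.5 114.   31. ]
flare end [601.2  37.1  31. ]
```

View pics/c3.png

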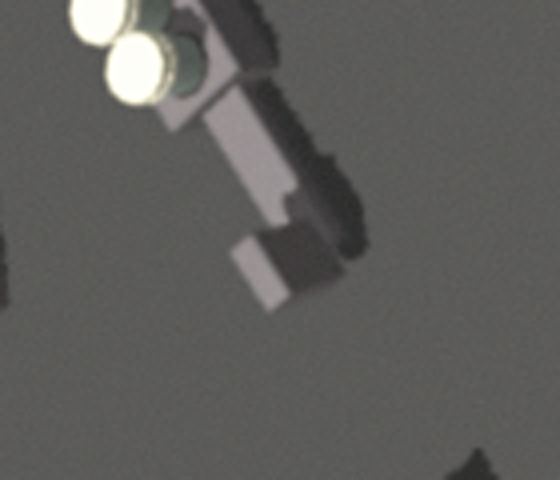

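```bash
python3 - <<'E'
from h import *
g=tri(('w3',124.9,187.9),('top0',219.5,252.8)); print('griptop',g, atz('w3',124.9,187.9,65))
c1=tri(('w3',60+137/4,120+67/4),('top0',165+210/6,175+300/6)); print('cap1',c1)
c4=atz('top0',165+104/6,175+145/6,64); print(c4, atz('top0',200,225,64))
for c in (c1[0],c4): d=c-g[0]; print(np.degrees(np.arctan2(d[1],d[0])),np.hypot(d[0],d[1]))
d=c4-atz('top0',200,225,64);print(np.degrees(np.arctan2(d[1],d[0])))
a=atz('w3',60+232/4,120+252/4,65);b=atz('w3',60+268/4,120+312/4,65);d=a-b;print('fin edge',np.degrees(np.arctan2(d[1],d[0])),np.linalg.norm(d))
print(read_state()['tool_rot'])
E
```

```text
griptop (array([484.4, 261.8,  66.1]), [2.6, 2.6]) [486.3 264.1  65. ]
cap1 (array([553.9, 311.7,  62.1]), [2.7, 2.7])
[615.5 356.1  64. ] [550.9 310.3  64. ]
35.67780306032393 85.55851798622975
35.72739822279969 161.49210507018603
35.335814459810145
fin edge 32.69198418257207 23.88346708499413
[ 2.25390912e+00 -2.18733991e+00  1.02231515e-03]
```

Emit:
arm_command(motion=[[1,[0.002,0.052,-0.026],6.8],[1,[0.002,0.052,-0.026],6.8],[1,[0.002,0.052,-0.026],6.8],[1,[0.002,0.052,-0.026],6.8],[1,[0.002,0.05,-0.026],6.6]])

```text
clock: 2.92
eef_pos: [487.2, 262.1, 166.0]
tool_rot: [2.792, -1.439, 0.002]
force: [0.2, -0.7, 0.5]
gripper_width: 94.7
```

Emit:
arm_command(motion=[[1,[0,0,0],0]])

```text
clock: 3.05
eef_pos: [485.0, 262.4, 163.3]
tool_rot: [2.788, -1.436, -0.006]
force: [-0.2, -0.4, -0.6]
gripper_width: 95.3
```

```bash
python3 - <<'E'
from h import *
i=snap('wrist','w4'); s=read_state(); r=s['tool_rot'];print(s['eef_pos'],np.degrees(2*np.arctan2(r[1],r[0])),s['clock'])
print(proj('w4',[485,262.5,65]),proj('w4',[553,311,64]),proj('w4',s['eef_pos']))
E
```

```text
[485.85059779 261.59435559 165.03382917] -54.629114863058106 3.1
[321.5 224.8] [321.5 124.7] [323.6 266.1]
```

View pics/w4.png

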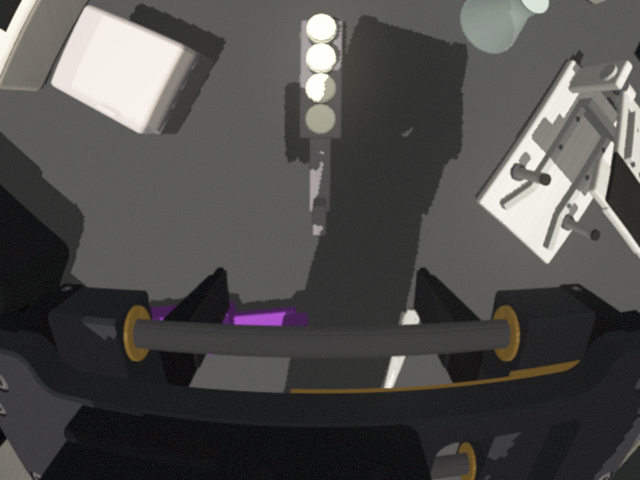

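w4 shows the fin top at about (319,217), cap 1 at (320,118) and cap 4 at (321,28). The carrier lines up with the tool.

```bash
python3 - <<'E'
from h import *
g=atz('w4',319,217,65);c1=atz('w4',320.3,118,65);c4=atz('w4',321.3,28,65);print(g,c1,c4)
for c in (c1,c4): d=c-g; print(np.degrees(np.arctan2(d[1],d[0])),np.hypot(d[0],d[1]))
print(tri(('w4',319,217),('w3',124.9,187.9)),tri(('w4',320.3,118),('w3',94.2,136.7)))
i=cv2.imread('pics/w4.png')[130:250,270:370]; g=cv2.cvtColor(i,cv2.COLOR_BGR2GRAY)
for r in (70,78,85,95,100,104,108): print(130+r,g[r,36:64])
print(g[60:115:2,49])
E
```

```text
[489.2 268.1  65. ] [556.9 314.9  65. ] [619.3 358.4  65. ]
34.65552685534073 82.30145806727846
34.763798601640026 158.36697888133114
(array([486.7, 267.4,  58.9]), [1.3, 1.3]) (array([556.8, 315.1,  59.2]), [0.3, 0.3])
200 [ 92  89  95 115 147 162 155 114  75  62  66  65  65  65  64  65  67  67
  67  67  77  79  76  65  57  53  52  49]
208 [ 92  88  94 119 146 147 116  81  78  79  80  79  80  75  79  80  80  80
  79  75  72  76  76  67  55  52  52  51]
215 [91 93 91 89 91 86 78 74 79 80 78 78 79 78 77 76 81 78 77 73 58 53 49 53
 48 49 54 50]
225 [ 92  93  88  94  91  89 102 132 158 152 142 118 104 118 120 101  90  79
  76  69  59  51  49  48  51  49  53  49]
230 [ 92  93  92  94  89  90 109 141 162 166 163 163 162 157 145 125  97  79
  76  68  59  49  48  53  49  52  54  52]
234 [ 93  91  90  91  90  93 105 129 146 145 146 143 142 130 105  78  71  74
  69  59  50  50  50  52  49  51  48  50]
238 [91 91 91 94 92 92 92 92 90 93 91 90 82 65 51 52 49 47 52 50 52 52 50 50
 54 48 53 53]
[ 88  90  83  80  67  65  66  64  72  75  81  82  80  82  76  77  82  84
 148 159 157 132 130  64  65  56  55  52]
```

Emit:
arm_command(motion=[[1,[0.001,0.003,-0.05],-0.5],[1,[0,0,-0.05],0],[1,[0,0,-0.038],0],[1,[0,0,0],0],[0.3,[0,0,0],0]], squeeze=50)

```text
clock: 3.72
eef_pos: [488.8, 265.5, 31.4]
tool_rot: [-2.782, 1.454, -0.004]
force: [-0.0, 0.4, 1.9]
gripper_width: 89.5
```

Emit:
arm_command(motion=[[0,[0,0,0],0],[0,[0,0,0],0],[0,[0,0,0],0],[0,[0,0,0],0]])

```text
clock: 4.22
eef_pos: [486.4, 266.5, 29.2]
tool_rot: [-2.786, 1.451, -0.0]
force: [0.8, 0.3, -0.1]
gripper_width: 50.6
```

Emit:
arm_command(motion=[[0,[0,0,-0.002],0],[0,[0,0,0],0],[0,[0,0,0],0],[0,[0,0,0],0],[0,[0,0,0],0]])

```text
clock: 4.85
eef_pos: [486.6, 266.4, 27.3]
tool_rot: [-2.786, 1.451, -0.001]
force: [-0.6, 0.2, 1.8]
gripper_width: 2.4
```

Emit:
arm_command(motion=[[0,[0,0,0],0],[0,[0,0,0],0]])

```text
clock: 5.1
eef_pos: [486.6, 266.4, 27.2]
tool_rot: [-2.786, 1.451, -0.001]
force: [-0.5, -0.8, 1.5]
gripper_width: 0.3
```

The fingers shut on nothing, so I look at why.

```bash
python3 - <<'E'
from h import *
a=snap('wrist','w5'); b=snap('side','side5'); 
cv2.imwrite('pics/m5.png',np.hstack([cv2.resize(a[0:360,180:460],(450,579)),cv2.resize(b[120:320,150:270],(347,579))])[:,:,::-1])
for f in('w5','side5'): print(proj(f,[486.6,266.4,27]),proj(f,[553,311,64]))
E
```

```text
[321.6 265.3] [324.9 125. ]
[268.4 214.4] [280.2 192.4]
```

View pics/m5.png

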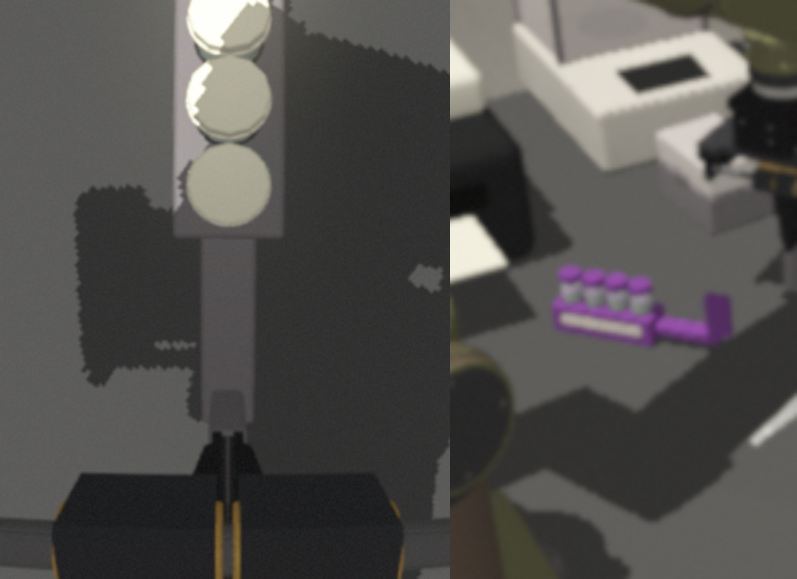

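The picture shows the fin's rear face at crop rows 390–432, just behind the shut fingers. The fin stands clear of them, nothing was knocked, and the fingers are too far forward or too far back along the carrier. I'll work it out.

```bash
python3 - <<'E'
from h import *
s=1.6071
for y,z in ((390,19),(432,65),(390,65),(420,19),(237,32)): print(y,z,atz('w5',180+228/s,y/s,z))
for y in (185,100,20): print('cap',atz('w5',180+229/s,y/s,65))
s=read_state();r=s['tool_rot'];print(s['eef_pos'],np.degrees(2*np.arctan2(r[1],r[0])))
import cell
m=camera_model('wrist');T=np.array(m['world_from_camera']);t=np.radians(35.3)
o=T[:3,3]-s['eef_pos'];print('cam off along',o[0]*np.cos(t)+o[1]*np.sin(t),-o[0]*np.sin(t)+o[1]*np.cos(t),o[2])
E
```

```text
390 19 [496.2 272.9  19. ]
432 65 [496.5 273.1  65. ]
390 65 [507.3 280.7  65. ]
420 19 [486.4 266.   19. ]
237 32 [543.  305.6  32. ]
cap [556.  314.4  65. ]
cap [576.1 328.4  65. ]
cap [596.  342.3  65. ]
[486.45238548 266.31222903  27.09752295] 304.9618898003777
cam off along 75.13031716728256 -0.35468698353030703 206.40605712595047
```

```bash
python3 - <<'E'
from h import *
i=cv2.imread('pics/w5.png')[225:345,252:392]; i=np.clip(i.astype(float)*1.8,0,255).astype('uint8')
cv2.imwrite('pics/c5.png',cv2.resize(i,None,fx=5,fy=5,interpolation=2))
E
```

```text
(no output)
```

View pics/c5.png

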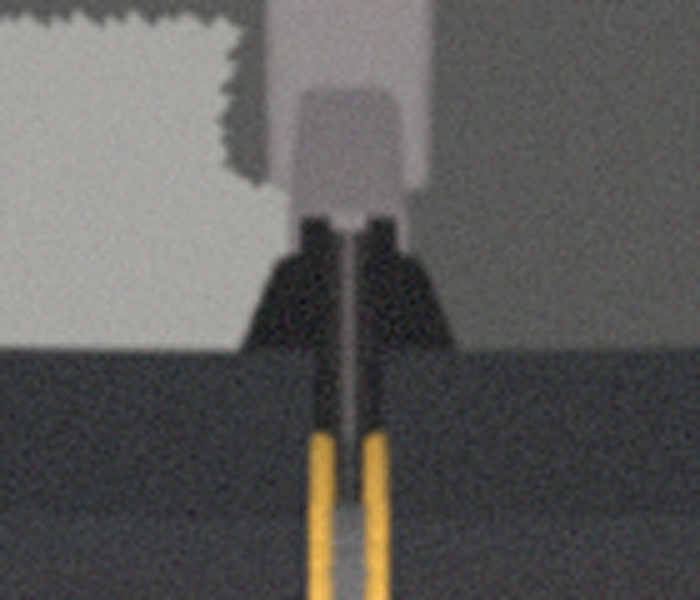

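```bash
python3 - <<'E'
from h import *
s=1.6071
print('cap1',tri(('w4',320.3,118),('w5',180+229/s,185/s)))
print('cap2',tri(('w4',320.5,88),('w5',180+229/s,100/s)))
i=cv2.imread('pics/side5.png')[140:240,225:345]
cv2.imwrite('pics/s5.png',cv2.resize(i,None,fx=6,fy=6,interpolation=2))
E
```

```text
cap1 (array([558.7, 316.3,   8.5]), [0.2, 0.2])
cap2 (array([578.7, 330.3,  48.7]), [0.1, 0.1])
```

View pics/s5.png

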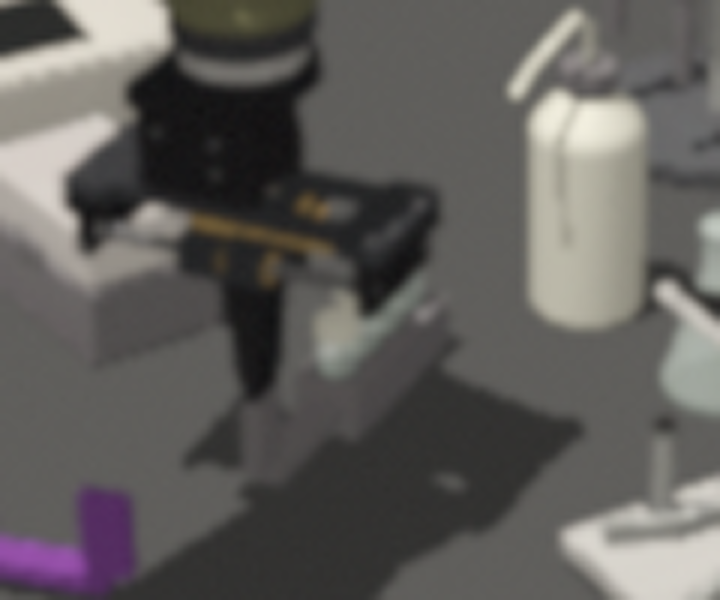

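```bash
python3 - <<'E'
from h import *
for z in (27,45,55,65): print(z,proj('side5',[486.6,266.4,z]))
def px(x,y): return ('side5',225+x/6,140+y/6)
print('fin base front',atz(*px(262,478),0),atz(*px(245,470),0))
print('tip/fin top', [atz(*px(258,400),z) for z in (45,55,65)])
print(proj('side5',[485.7,265.6,0]),proj('side5',[485.7,265.6,65]))
s=read_state();print(s)
E
```

```text
27 [268.4 214.4]
45 [268.1 209.5]
55 [268.  206.8]
65 [267.8 204. ]
fin base front [491.8 277.2   0. ] [487.7 288.7   0. ]
tip/fin top [array([493.9, 281.6,  45. ]), array([486.9, 266.8,  55. ]), array([479.9, 252.1,  65. ])]
[268.6 221.9] [267.7 204.2]
{'clock': 5.2, 'joints': array([ 4.04103872e-01,  5.73996930e-02,  1.98799962e+00, -2.89322853e-05,
        1.09598134e+00,  1.36471333e+00]), 'dq': array([ 0.00117674,  0.00100335,  0.00158527, -0.00082073, -0.00087636,
        0.00129963]), 'joint_torque': array([ 4.22921986e-02, -3.39312887e+01, -3.13551128e+01,  6.54076575e-02,
       -8.88159312e-02, -6.86911862e-04]), 'eef_pos': array([486.45238548, 266.31222903,  27.09752295]), 'tool_rot': array([-2.78601314e+00,  1.45148449e+00, -2.42303630e-04]), 'force': array([-0.5927511 ,  0.13775992,  1.62749751]), 'ft_torque': array([-0.06989907, -0.04189087, -0.07627677]), 'gripper_width': 0.3633898807755167}
```

```bash
python3 - <<'E'
from h import *
j=np.array([.286,-.958,0]);t=np.array([186.2,-622.2,176])
for k in (-53,53): print('side0 tip pred',proj('side0',t+k*j), proj('side0',t+k*j+[0,0,28]))
g=cv2.cvtColor(cv2.imread('pics/side0.png'),cv2.COLOR_BGR2GRAY)
print(g[388:436:3,352:388:2])
print(g[380:412:2,308:334:2])
for f in('w3','w4','w5'):
    i=cv2.imread(f'pics/{f}.png').astype(int); 
    m=((i[:,:,1]>(150 if f!='w5' else 150))).astype('uint8')
    n,l,st,c=cv2.connectedComponentsWithStats(m)
    print(f,[(st[k].tolist(),c[k].round(1).tolist()) for k in range(1,n) if 100<st[k,4]<4000 and st[k,2]<70 and st[k,1]<200])
E
```

```text
side0 tip pred [320.5 409.7] [320.6 399. ]
side0 tip pred [367.3 444. ] [368.2 433.2]
[[ 49  48  46  48  52  60  63  61  59  63  64  63  63  63  63  63  63  63]
 [ 56  49  48  48  48  48  53  62  63  63  64  63  63  63  63  64  64  63]
 [124  92  58  49  48  46  46  59  64  63  65  63  62  63  63  63  71  65]
 [101 123 115  78  61  62  49  57  63  64  62  79  96  71  63  79  97  65]
 [ 56  79  76  64  63  64  57  46  49  58  63  66  72  64  64  62  51  35]
 [ 48  47  47  47  57  62  62  50  41  42  48  56  62  62  55  40  31  25]
 [ 49  48  44  44  46  46  54  60  52  33  34  41  43  42  36  26  21  22]
 [ 48  49  48  46  44  44  45  50 111  69  25  24  32  28  23  21  47  75]
 [ 50  49  49  48  47  46  44  49  77  40  24  25  30  20  29  69  92  95]
 [ 48  48  48  50  47  47  34  34  28  28  22  23  27  48  84  93  95  95]
 [ 48  49  49  49  48  47  29  20  23  48  31  32  71  90  93  94  94  93]
 [ 47  48  48  47  48  46  27  20  21  20  21  61  93  94  94  94  94  95]
 [ 48  48  48  47  47  44  26  19  18  21  40  86  93  94  94  94  94  94]
 [ 48  49  49  49  49  43  23  19  21  
[... 1227 characters left out ...]
([410, 0, 24, 12, 224], [422.0, 4.4]), ([596, 0, 44, 35, 212], [618.8, 15.4]), ([610, 0, 30, 24, 365], [629.1, 8.1]), ([200, 22, 54, 85, 1538], [230.3, 66.8]), ([254, 48, 13, 11, 122], [259.8, 53.0]), ([62, 85, 42, 61, 912], [81.8, 116.0]), ([280, 101, 38, 5, 133], [299.1, 103.6]), ([0, 153, 31, 59, 1525], [13.6, 183.2])]
w4 [([0, 0, 40, 83, 1106], [14.4, 31.6]), ([521, 0, 28, 14, 287], [536.0, 5.2]), ([465, 5, 63, 46, 1035], [495.9, 27.8]), ([300, 13, 37, 89, 2533], [317.9, 56.5]), ([615, 61, 17, 28, 234], [623.4, 74.9]), ([618, 85, 22, 97, 1106], [630.3, 130.6]), ([306, 105, 28, 27, 601], [320.0, 118.0]), ([311, 163, 12, 44, 231], [314.6, 182.4])]
w5 [([537, 0, 69, 25, 938], [568.9, 8.5])]
```

The side and wrist views agree: the real fingertips stand about 35–40 mm above the reported TCP. In side0 the tips are at (320,399) and (369,431), against predicted (320,410) and (367,444). The fingers therefore shut just above the fin. The xy position is right, so I'll open, go down a further ~38 mm and watch the force.

Emit:
arm_command(motion=[[0.5,[0,0,0.006],0],[0.5,[0,0,0],0],[0.5,[0,0,0],0],[0.5,[0,0,0],0],[0.5,[0,0,0],0]])

```text
clock: 5.82
eef_pos: [486.2, 266.3, 32.8]
tool_rot: [2.786, -1.451, -0.0]
force: [0.8, 0.5, 0.5]
gripper_width: 44.1
```

Emit:
arm_command(motion=[[0.5,[0,0,-0.012],0],[0.5,[0,0,-0.01],0],[0.5,[0,0,0],0]])

```text
clock: 6.2
eef_pos: [485.0, 265.7, 9.0]
tool_rot: [2.784, -1.45, -0.003]
force: [0.1, -0.1, 0.5]
gripper_width: 47.5
```

Emit:
arm_command(motion=[[0.5,[0,0,-0.012],0],[0.5,[0,0,-0.008],0],[0.5,[0,0,0],0]])

```text
clock: 6.58
eef_pos: [485.5, 265.9, -10.2]
tool_rot: [2.785, -1.451, -0.002]
force: [0.4, -0.2, 0.4]
gripper_width: 47.7
```

Emit:
arm_command(motion=[[0,[0,0,0],0],[0,[0,0,0],0],[0,[0,0,0],0],[0,[0,0,0],0],[0,[0,0,0],0]], squeeze=50)

```text
clock: 7.2
eef_pos: [486.5, 266.3, -8.9]
tool_rot: [-2.786, 1.452, -0.0]
force: [0.3, -0.0, 0.7]
gripper_width: 12.1
```

Emit:
arm_command(motion=[[0,[0,0,0.012],0],[0,[0,0,0.02],0],[0,[0,0,0.008],0],[0,[0,0,0],0]], squeeze=60)

```text
clock: 7.7
eef_pos: [487.3, 266.7, 32.6]
tool_rot: [-2.784, 1.451, -0.003]
force: [-0.5, -0.8, -1.7]
gripper_width: 12.0
```

```bash
cat >> h.py <<'E'
def caps(f,thr=130):
    i=cv2.imread(f'pics/{f}.png'); g=cv2.GaussianBlur(cv2.cvtColor(i,cv2.COLOR_BGR2GRAY),(3,3),0)
    c=cv2.HoughCircles(g[:200,250:400],cv2.HOUGH_GRADIENT,1.2,18,param1=120,param2=14,minRadius=11,maxRadius=34)
    return [] if c is None else sorted([(round(float(a)+250,1),round(float(b),1),round(float(r),1)) for a,b,r in c[0]],key=lambda t:-t[1])
E
python3 - <<'E'
from h import *
print('w4',caps('w4'));print('w5',caps('w5'))
snap('wrist','w6');print('w6',caps('w6'));s=read_state();print(s['eef_pos'],s['force'],s['ft_torque'],s['gripper_width'])
E
```

```text
w4 [(320.2, 118.2, 14.5), (320.2, 88.2, 14.5), (320.2, 57.0, 14.7), (363.4, 45.0, 30.7), (320.2, 28.2, 15.4)]
w5 [(280.6, 118.2, 12.2), (321.4, 114.6, 25.3), (321.4, 60.6, 26.6), (283.0, 46.2, 25.3), (355.0, 23.4, 14.1), (321.4, 9.0, 26.4)]
w6 [(320.2, 108.6, 33.3), (310.6, 88.2, 17.5), (358.6, 76.2, 18.4), (286.6, 70.2, 18.4), (314.2, 59.4, 18.8), (339.4, 53.4, 11.4), (321.4, 40.2, 33.3), (307.0, 28.2, 27.7), (381.4, 12.6, 12.3), (315.4, 3.0, 16.9)]
[486.58023491 266.4169161   31.57323708] [ 0.7865344  -0.58032468 -2.11565993] [-0.13873451  0.1689837  -0.00173708] 11.870259177424623
```

The carrier is held level: caps 1 and 2 lie at (320,109) and (321,40), as expected for no droop. Now to the press mouth.

Emit:
arm_command(motion=[[0,[-0.012,-0.03,0],-5],[0,[-0.018,-0.042,0],-8],[0,[-0.018,-0.042,0],-8],[0,[-0.018,-0.042,0],-8],[0,[-0.015,-0.033,0],-5.5]])

```text
clock: 8.38
eef_pos: [403.8, 76.0, 30.1]
tool_rot: [2.225, -2.216, -0.001]
force: [0.3, 0.1, -2.7]
gripper_width: 11.7
```

Emit:
arm_command(motion=[[0,[0,0,-0.006],0],[0,[0,0,0],0]])

```text
clock: 8.62
eef_pos: [404.7, 77.5, 24.1]
tool_rot: [2.23, -2.212, -0.002]
force: [-0.4, -0.4, -1.5]
gripper_width: 11.7
```

```bash
python3 - <<'E'
from h import *
snap('wrist','w7');snap('top','top7');s=read_state();r=s['tool_rot'];print(s['clock'],s['eef_pos'],np.degrees(2*np.arctan2(r[1],r[0])))
i=cv2.imread('pics/w7.png')[0:200,200:450]; j=cv2.imread('pics/top7.png')[130:270,240:360]
cv2.imwrite('pics/m7.png',np.hstack([cv2.resize(i,(500,400),interpolation=2),cv2.resize(j,(300,350),interpolation=2)[:350] if 0 else cv2.copyMakeBorder(cv2.resize(j,(300,350),interpolation=2),0,50,0,0,0)]))
for p in ([694-92,77-38,31],[694-92,77+38,31],[642,123.6,73],[642,31.6,73]): print(proj('w7',p))
E
```

```text
8.725 [405.48138382  77.95059488  24.79909482] -89.46113611037381
[392.5 -65.2]
[258.3 -66.7]
[ 234.4 -156.7]
[ 416.2 -154.8]
```

View pics/m7.png

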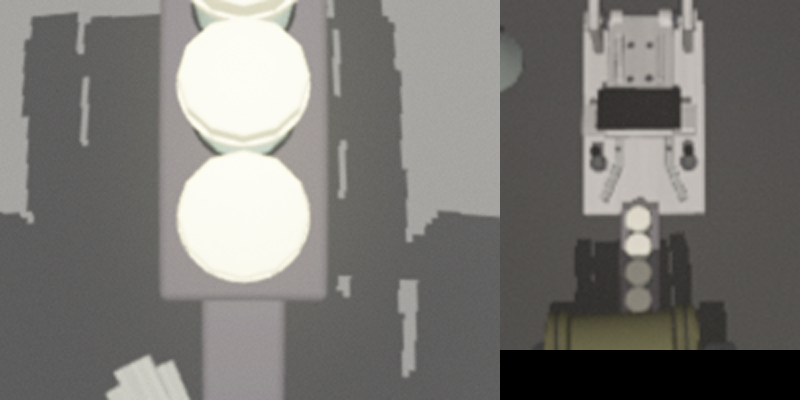

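```bash
python3 - <<'E'
from h import *
g=cv2.cvtColor(cv2.imread('pics/top7.png'),cv2.COLOR_BGR2GRAY)
# caps
m=(g[205:250,280:310]>150).astype('uint8');n,l,st,c=cv2.connectedComponentsWithStats(m);print([(st[k].tolist(),c[k]+[280,205]) for k in range(1,n) if st[k,4]>20])
for v in (212,208,204): print(v,g[v,270:326])
print('cap x,y',[atz('top7',u,v,98) for u,v in ((295.2,217.5),(295.2,227.5))])
print('railctr',atz('top7',298,190,31),'base front L/R',atz('top7',273.3,214,18),atz('top7',321.5,214,18))
print('rail front ends',atz('top7',240+104/2.5,130+200/2.5,31),atz('top7',240+184/2.5,130+200/2.5,31))
print('top post',atz('top7',240+97/2.5,130+148/2.5,73),atz('top7',240+187/2.5,130+147/2.5,73))
E
```

```text
[([0, 0, 30, 11, 240], array([294.02916667, 208.97916667])), ([10, 7, 11, 20, 170], array([294.67647059, 221.91176471]))]
212 [ 83  81  87 143 189 193 192 192 193 194 193 192 192 192 195 194 192 190
 172 116 107 106 123 146 165 174 158 138 115 107 109 109 111 147 188 189
 189 189 187 188 189 190 192 191 190 190 190 190 191 190 187 165  97  82
  85  84]
208 [ 82  84  88 142 187 192 192 191 191 185 174 171 161 153 166 193 192 190
 192 192 192 190 190 190 183 168 168 177 191 191 191 191 190 186 186 188
 187 188 188 188 179 160 163 162 166 183 190 190 191 191 187 164  95  80
  84  83]
204 [ 83  81  87 141 188 191 190 192 193 193 193 182 163 163 156 154 182 190
 190 191 189 191 189 190 189 190 190 191 191 190 189 189 189 187 185 187
 187 187 179 161 155 165 154 160 187 190 189 191 190 190 188 164  94  81
  81  83]
cap x,y [array([563.7,  76.2,  98. ]), array([539.3,  76. ,  98. ])]
railctr [647.4  72.4  31. ] base front L/R [587.9 135.1  18. ] [588.1  12.8  18. ]
rail front ends [595.6 113.3  31. ] [595.8  32.7  31. ]
top post [639.2 118.1  73. ] [640.4  29.6  73. ]
```

Emit:
arm_command(motion=[[0,[0.01,-0.0015,-0.011],0],[0,[0.02,0,0],0],[0,[0.025,0,0],0],[0,[0.015,0,0],0],[0,[0,0,0],0]])

```text
clock: 9.35
eef_pos: [476.1, 76.3, 14.0]
tool_rot: [2.231, -2.211, -0.0]
force: [-0.0, 0.2, -3.0]
gripper_width: 11.8
```

```bash
python3 - <<'E'
from h import *
snap('top','top8');s=read_state();print(s['clock'],s['eef_pos'],s['force'])
g=cv2.cvtColor(cv2.imread('pics/top8.png'),cv2.COLOR_BGR2GRAY)
for v in range(176,216,4): print(v,g[v,278:318])
E
```

```text
9.4 [475.11811764  76.16157625  13.7277193 ] [ 0.10133123  0.35547727 -2.09198408]
176 [120  57  47  48  50  48  47  50  50  50  51  51  50  48  50  50  50  49
  52  51  51  51  52  50  52  50  53  51  52  52  51  52  48  59 122 165
 168 165 166 165]
180 [100  53  47  50  50  46  52  52  50  50  50  52  50  52  53  51  52  52
  53  53  52  51  52  52  52  52  51  52  54  54  54  53  57  64 122 167
 169 167 168 165]
184 [179 180 180 173 159 161 162 160 158 160 162 162 162 166 164 153 159 167
 165 155 152 145 144 144 145 143 151 158 151 155 156 161 174 174 174 172
 171 173 174 175]
188 [ 73  89 108 153 189 193 193 184 155 149 144 118 129 168 205 213 213 213
 213 213 214 213 197 137 122 118 145 170 131 129 138 168 191 190 174 105
  69  60  79 146]
192 [ 74  82  87 127 177 193 193 189 172 170 157 116 125 159 195 207 214 215
 215 215 213 200 163 113 122 118 144 170 152 167 164 169 190 183 156 112
  82  81  83 108]
196 [ 94  95  89  90 130 177 176 150 162 163 150 119 122 123 132 158 194 209
 212 209 194 163 109 111 124 118 145 176 162 163 163 165 177 180 145  93
  90  94  92  99]
200 [193 194 193 193 191 183 171 166 156 145 164 137 134 176 214 215 214 213
 213 214 214 215 204 158 125 118 130 149 120 120 123 102  96 106 112 115
 139 176 191 191]
204 [115 115 115 112 100  95  93  96 111 115 105  85  73  74  87 116 128 131
 132 130 126 117  90  67  72  71  88 112 113 112 108  99  93  96 100 106
 110 117 155 190]
208 [115 113 104  97  96  93 104 116 116 113 108  84  75  89 117 131 131 130
 132 131 131 130 112  83  73  73  87 111 111 114 149 168 116  96  94  95
  98 112 153 190]
212 [120 116 115 116 115 116 116 116 116 113 106  85  78 103 130 132 133 133
 133 132 133 131 119  92  74  70  81 105 111 116 151 170 119 113 115 115
 112 112 114 154]
```

```bash
python3 - <<'E'
from h import *
print(atz('top8',288.5,192,54),atz('top8',304,192,54),'rails outer',atz('top8',285.2,194,31),atz('top8',309.6,194,31),'rail screws?')
print('cap',atz('top8',296,190,86))
E
```

```text
[636.7  95.2  54. ] [636.8  56.6  54. ] rails outer [636.9 104.7  31. ] [637.1  43.   31. ] rail screws?
cap [634.1  75.3  86. ]
```

Emit:
arm_command(motion=[[0,[0.0,-0.0015,0],0],[0,[0.02,0,0],0],[0,[0.02,0,0],0],[0,[0.015,0,0],0],[0,[0,0,0],0]])

```text
clock: 10.02
eef_pos: [530.7, 74.2, 14.1]
tool_rot: [-2.23, 2.213, -0.0]
force: [0.7, -0.1, -2.1]
gripper_width: 11.6
```

Emit:
arm_command(motion=[[0,[0.01,0,0],0],[0,[0.01,0,0],0],[0,[0,0,0],0]])

```text
clock: 10.4
eef_pos: [551.1, 74.3, 14.2]
tool_rot: [-2.23, 2.212, -0.001]
force: [-0.4, -0.6, -2.0]
gripper_width: 11.9
```

Emit:
arm_command(motion=[[0,[0,0,-0.003],0],[0,[0,0,-0.001],0],[0,[0,0,0],0]])

```text
clock: 10.78
eef_pos: [550.0, 74.3, 9.7]
tool_rot: [2.23, -2.212, -0.001]
force: [0.4, 0.1, -3.0]
gripper_width: 11.8
```

Emit:
arm_command(motion=[[0,[0.006,0,0],0],[0,[0.006,0,0],0],[0,[0,0,0],0]])

```text
clock: 11.15
eef_pos: [563.2, 74.3, 10.2]
tool_rot: [-2.23, 2.212, -0.001]
force: [0.6, 0.6, -2.1]
gripper_width: 12.1
```

Emit:
arm_command(motion=[[0,[0,0,-0.001],0],[0,[0.002,0,0],0],[0,[0,0,0],0]])

```text
clock: 11.52
eef_pos: [564.8, 74.3, 9.2]
tool_rot: [-2.23, 2.212, -0.001]
force: [0.0, 0.1, -0.3]
gripper_width: 12.0
```

Emit:
arm_command(motion=[[0,[0.002,0,-0.001],0],[0,[0.002,0,0],0],[0,[0,0,0],0]])

```text
clock: 11.9
eef_pos: [568.8, 74.3, 9.0]
tool_rot: [-2.23, 2.212, -0.001]
force: [-3.2, -0.4, 4.9]
gripper_width: 11.8
```

Emit:
arm_command(motion=[[0,[0.001,0,0.0005],0],[0,[0.001,0,0],0],[0,[0,0,0],0]])

```text
clock: 12.28
eef_pos: [568.7, 74.4, 9.2]
tool_rot: [2.229, -2.21, -0.004]
force: [-11.4, -0.8, 9.7]
gripper_width: 12.1
```

The carrier is home: x stopped at 568.7 (expected 569) with −11 N on the stop. Now release, rise, and go over the pad with the fingers shut.

Emit:
arm_command(motion=[[0.45,[-0.001,0,0],0],[0.45,[0,0,0],0],[0.45,[0,0,0],0],[0.45,[0,0,0],0],[0.45,[0,0,0.03],0]])

```text
clock: 12.9
eef_pos: [566.7, 74.2, 35.8]
tool_rot: [2.227, -2.209, -0.007]
force: [0.2, -0.3, 0.0]
gripper_width: 42.4
```

Emit:
arm_command(motion=[[0.45,[0,0,0.05],0],[0,[0,0,0.055],0],[0,[0.04,0,0.01],0],[0,[0.052,0,0],0],[0,[0,0,0],0]])

```text
clock: 13.52
eef_pos: [663.2, 74.0, 151.9]
tool_rot: [2.229, -2.212, -0.001]
force: [-1.4, -0.1, -0.3]
gripper_width: 8.2
```

```bash
python3 - <<'E'
from h import *
snap('side','side9');snap('top','top9');s=read_state();print(s['clock'],s['eef_pos'],s['gripper_width'],s['force'])
E
```

```text
13.625 [660.84657168  74.23229814 152.37740245] 2.1573021325058854 [0.08550711 0.62163411 0.7328047 ]
```

Emit:
arm_command(motion=[[0,[0,0,-0.02],0],[0,[0,0,-0.012],0],[0,[0,0,-0.004],0],[0,[0,0,0],0]])

```text
clock: 14.12
eef_pos: [661.0, 74.3, 117.2]
tool_rot: [2.23, -2.212, -0.0]
force: [-0.2, -0.3, 0.3]
gripper_width: 0.7
```

Emit:
arm_command(motion=[[0,[0,0,-0.004],0],[0,[0,0,-0.004],0],[0,[0,0,-0.003],0],[0,[0,0,0],0]])

```text
clock: 14.62
eef_pos: [661.3, 74.3, 106.1]
tool_rot: [2.23, -2.212, -0.0]
force: [-0.5, 0.9, 1.4]
gripper_width: 0.2
```

Emit:
arm_command(motion=[[0,[-0.001,0,-0.006],0],[0,[-0.002,0,-0.006],0],[0,[-0.002,0,-0.006],0],[0,[-0.002,0,-0.006],0],[0,[0,0,0],0]])

```text
clock: 15.25
eef_pos: [654.0, 74.2, 81.8]
tool_rot: [2.23, -2.212, -0.001]
force: [-1.2, -0.1, 2.3]
gripper_width: 0.6
```

Emit:
arm_command(motion=[[0,[-0.001,0,-0.006],0],[0,[-0.001,0,-0.006],0],[0,[-0.001,0,-0.004],0],[0,[0,0,0],0]])

```text
clock: 15.75
eef_pos: [651.4, 74.3, 66.2]
tool_rot: [-2.23, 2.212, -0.0]
force: [-0.1, -0.3, 1.8]
gripper_width: 0.3
```

Emit:
arm_command(motion=[[0,[-0.001,0,-0.004],0],[0,[-0.001,0,-0.003],0],[0,[0,0,0],0]])

```text
clock: 16.12
eef_pos: [650.8, 74.2, 61.0]
tool_rot: [-2.229, 2.211, -0.004]
force: [0.5, -0.7, 6.0]
gripper_width: 0.3
```

Emit:
arm_command(motion=[[0,[0,0,-0.003],0],[0,[0,0,-0.002],0],[0,[0,0,0],0]])

```text
clock: 16.5
eef_pos: [650.3, 74.3, 56.6]
tool_rot: [-2.229, 2.211, -0.002]
force: [-2.6, -1.0, 9.4]
gripper_width: 0.5
```

Emit:
arm_command(motion=[[0,[0,0,-0.002],0],[0,[0,0,-0.002],0],[0,[0,0,0],0]])

```text
clock: 16.88
eef_pos: [650.4, 74.2, 56.5]
tool_rot: [-2.23, 2.212, -0.002]
force: [-12.0, -0.9, 24.0]
gripper_width: 0.3
```

Emit:
arm_command(motion=[[0,[0,0,-0.002],0],[0,[0,0,0],0]])

```text
clock: 17.12
eef_pos: [650.4, 74.2, 56.3]
tool_rot: [-2.23, 2.212, -0.002]
force: [-16.4, -0.8, 32.9]
gripper_width: 0.8
```

It stopped hard at reported z 56.4 with 33 N. That is pad height ≈94 mm, the level position, and well above the ~13 N needed for seating. Now let the plate up and return to the grip.

Emit:
arm_command(motion=[[0,[0.003,0,0.02],0],[0,[0.004,0,0.025],0],[0,[0.003,0,0.03],0],[0.45,[-0.01,0,0.04],0],[0.45,[-0.04,0,0.005],0]])

```text
clock: 17.75
eef_pos: [612.1, 74.4, 172.1]
tool_rot: [-2.226, 2.209, -0.007]
force: [0.2, -0.2, 0.4]
gripper_width: 15.3
```

Emit:
arm_command(motion=[[0.45,[-0.042,0,0],0],[0.45,[0,0,0],0],[0.45,[0,0,0],0]])

```text
clock: 18.12
eef_pos: [567.8, 74.3, 168.3]
tool_rot: [-2.23, 2.212, -0.0]
force: [0.4, 0.2, 0.1]
gripper_width: 41.4
```

```bash
python3 - <<'E'
from h import *
snap('top','top10');snap('side','side10');snap('wrist','w10');s=read_state();print(s['clock'],s['eef_pos'],s['gripper_width'],s['force'])
a=cv2.imread('pics/side9.png');b=cv2.imread('pics/side10.png');c=cv2.imread('pics/side0.png')
for t in ('top9','top10','top0'):
    g=cv2.cvtColor(cv2.imread(f'pics/{t}.png'),cv2.COLOR_BGR2GRAY); print(t,g[160:216:2,290])
E
```

```text
18.275 [568.29751699  74.25515937 168.35945552] 42.6343985725067 [ 0.32202449  0.29492774 -0.10411126]
top9 [ 38  32  68  92  92  92  94  98 100  82  61  72  94  97  95  96  95  94
  97  97  97  96  95  96  95  96  95  95]
top10 [ 98 102 104 108 110 116 120 119 114 109 107 104 103  97  94  90  83  74
  94 110  65  87  48  38  37  65  66 108]
top0 [156 152 139  49  51  51  50  49  52  51  55 170 163 187 188 189 189 189
 190 190 190 191 191 191 192 191 191 188]
```

Emit:
arm_command(motion=[[0.45,[0,0,-0.055],0],[0.45,[0,0,-0.055],0],[0.45,[0,0,-0.035],0],[0.45,[0,0,-0.014],0],[0.2,[0,0,0],0]])

```text
clock: 18.9
eef_pos: [567.5, 74.3, 9.0]
tool_rot: [2.23, -2.212, -0.001]
force: [-0.8, 0.6, -0.2]
gripper_width: 37.1
```

Emit:
arm_command(motion=[[0,[0,0,0],0],[0,[0,0,0],0],[0,[0,0,0],0],[0,[0,0,0],0]])

```text
clock: 19.4
eef_pos: [568.4, 74.3, 10.9]
tool_rot: [-2.229, 2.211, -0.003]
force: [-0.6, -0.0, 5.6]
gripper_width: 11.5
```

Emit:
arm_command(motion=[[0,[0,0,0.003],0],[0,[-0.01,0,0.002],0],[0,[-0.02,0,0],0],[0,[-0.03,0,0],0],[0,[-0.03,0,0],0]], squeeze=60)

```text
clock: 20.02
eef_pos: [474.8, 74.3, 13.4]
tool_rot: [2.229, -2.211, -0.003]
force: [0.0, 0.9, -2.0]
gripper_width: 11.9
```

Emit:
arm_command(motion=[[0,[-0.035,0,0],0],[0,[-0.035,0,0],0],[0,[-0.01,0,0.02],0],[0,[0,0,0.01],0],[0,[0,0,0],0]])

```text
clock: 20.65
eef_pos: [398.3, 74.3, 45.3]
tool_rot: [-2.229, 2.211, -0.002]
force: [0.1, 0.3, -2.9]
gripper_width: 11.5
```

```bash
python3 - <<'E'
from h import *
snap('top','top11');snap('side','side11');snap('wrist','w11');s=read_state();print(s['clock'],s['eef_pos'],s['gripper_width'],s['force'],s['ft_torque'])
i=cv2.imread('pics/w11.png')[0:200,240:410]; a=cv2.imread('pics/side11.png'); p=proj('side11',[s['eef_pos'][0]+130,74,80]);print(p)
u,v=int(p[0]),int(p[1]); b=cv2.resize(a[v-50:v+50,u-62:u+62],(496,400),interpolation=2)
q=cv2.resize(i,(304,358),interpolation=2); q=cv2.copyMakeBorder(q,0,42,0,0,0)
t=cv2.imread('pics/top11.png')[120:240,230:470]; t=cv2.resize(t,(400,200),interpolation=2); t=cv2.copyMakeBorder(t,0,0,0,400,0)
z=cv2.imread('pics/side11.png')[150:250,320:400]; t[:,400:800]=cv2.resize(cv2.imread('pics/side11.png')[150:260,300:520],(400,200),interpolation=2)
cv2.imwrite('pics/m11.png',np.vstack([np.hstack([q,b]),t]))
h1=[(u,v,r) for u,v,r in caps('w11')];print(h1); print('w7',caps('w7'))
E
```

```text
20.8 [397.15787208  74.22417889  43.85191596] 11.470543771367565 [ 0.08352289  0.14423389 -2.52250491] [-0.00497086  0.24009392 -0.02832175]
[310.8 225.9]
[(271.0, 178.2, 13.9), (321.4, 108.6, 32.0), (321.4, 45.0, 32.0), (338.2, 33.0, 12.0), (355.0, 15.0, 13.9), (287.8, 15.0, 12.4), (323.8, 3.0, 20.4)]
w7 [(274.6, 198.6, 20.4), (321.4, 108.6, 33.3), (346.6, 91.8, 22.5), (387.4, 89.4, 24.9), (352.6, 73.8, 13.9), (313.0, 59.4, 18.4), (340.6, 42.6, 29.2), (321.4, 41.4, 33.3), (393.4, 31.8, 30.7), (376.6, 21.0, 21.2), (321.4, 4.2, 26.2)]
```

After the press, cap 1's radius went from 33.3 to 32.0 px and the cap pitch from 67 to 63.6 px, so the caps sit about 6 mm lower and are home. On to the lane.

Emit:
arm_command(motion=[[0,[0.008,-0.025,0.008],-1.4],[0,[0.014,-0.043,0],-3],[0,[0.014,-0.045,0],-3],[0,[0.016,-0.048,0],-3],[0,[0.016,-0.048,0],-3]])

```text
clock: 21.42
eef_pos: [465.4, -136.3, 51.5]
tool_rot: [1.954, -2.459, -0.002]
force: [0.8, 0.3, -1.5]
gripper_width: 11.9
```

Emit:
arm_command(motion=[[0,[0.016,-0.048,0],-3],[0,[0.014,-0.045,0],0],[0,[0.01,-0.0315,0],0],[0,[0,0,0],0],[0,[0,0,0],0]])

```text
clock: 22.05
eef_pos: [504.7, -258.6, 51.2]
tool_rot: [1.891, -2.508, -0.004]
force: [-0.2, 0.4, -2.6]
gripper_width: 11.6
```

```bash
python3 - <<'E'
from h import *
snap('wrist','w12');snap('top','top12');snap('side','side12');s=read_state();r=s['tool_rot'];print(s['clock'],s['eef_pos'],np.degrees(2*np.arctan2(r[1],r[0])),s['force'])
i=cv2.imread('pics/w12.png')[0:230,200:440]; j=cv2.imread('pics/top12.png')[120:260,390:550]; k=cv2.imread('pics/side12.png')[215:365,355:515]
a=cv2.resize(i,(414,397),interpolation=2);b=cv2.resize(j,(386,338),interpolation=2)
c=np.zeros((600,800,3),'uint8'); c[:397,:414]=cv2.resize(i,(414,397),interpolation=2); c[:338,414:]=b; c[338:600,414:694]=cv2.resize(k,(280,262),interpolation=2)
cv2.imwrite('pics/m12.png',c)
E
```

```text
22.2 [ 504.94880299 -258.10205076   51.95197034] -105.87779548879267 [ 0.31676627  0.4884069  -1.69246066]
```

View pics/m12.png

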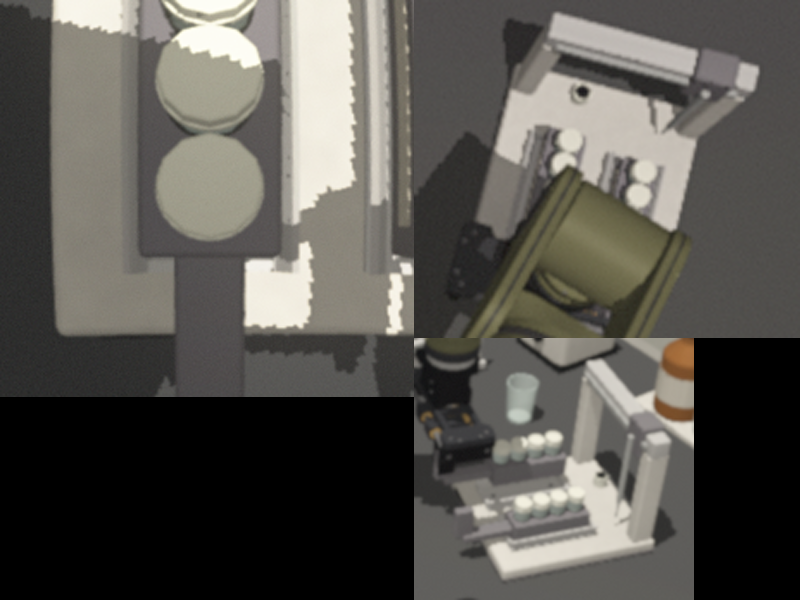

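The wrist crop shows the block (x 139–280) centred over the lane walls (outer edges 123 and 298) and parallel to them. In the side crop all four caps look as low and even as carrier_b's. Now numbers.

```bash
python3 - <<'E'
from h import *
s=1.725
def W(x,y,z): return atz('w12',200+x/s,y/s,z)
t=np.radians(-15.9);ex=np.array([np.cos(t),np.sin(t)]);ey=np.array([-ex[1],ex[0]]);o=np.array([504.9,-258.5])
def L(p): q=p[:2]-o; return [round(float(q@ex),1),round(float(q@ey),1)]
for n,x,y,z in [('wallL',123,271,41),('wallR',298,271,41),('wallLmid',124,100,41),('wallRmid',298,100,41),('deckL',60,334,22),('blkL',139,255,93),('blkR',280,255,93),('blkLm',139,60,93),('blkRm',280,60,93),('cap1',209.5,188,120),('lanefloorfront@25',209,262,25)]: print(n,L(W(x,y,z)))
for n,x,y,z in [('screwF',581.6,-280.6,25),('screwR',668.4,-305,25),('mid corners',625.5,-294,25)]: print(n,L(np.array([x,y,z])))
for f in ('top0',):
  pass
def Tp(x,y,z): return atz('top12',390+(x-414)*160/386,120+y*140/338,z)
for n,x,y,z in [('cap4 ours',570,141,120),('cap4 b',643,172,84),('cap3b',638,196,84),('cap3 ours',565,162,120)]: p=Tp(x,y,z);print(n,p,L(p))
E
```

```text
wallL [62.5, 29.2]
wallR [62.5, -29.8]
wallLmid [121.2, 28.5]
wallRmid [121.2, -29.6]
deckL [38.2, 56.5]
blkL [69.6, 18.0]
blkR [69.6, -17.9]
blkLm [120.9, 17.9]
blkRm [120.8, -18.0]
cap1 [84.7, 0.0]
lanefloorfront@25 [64.5, 0.2]
screwF [79.8, -0.2]
screwR [170.0, 0.1]
mid corners [125.7, -1.1]
cap4 ours [ 655.3 -304.4  120. ] [157.2, -2.9]
cap4 b [ 632.6 -385.9   84. ] [157.7, -87.5]
cap3b [ 607.8 -379.8   84. ] [132.2, -88.5]
cap3 ours [ 634.  -298.7  120. ] [135.2, -3.3]
```

Emit:
arm_command(motion=[[0,[0,0,-0.012],0],[0,[0,0,-0.012],0],[0,[0,0,-0.006],0],[0,[0,0,0],0]])

```text
clock: 22.7
eef_pos: [504.6, -258.7, 21.3]
tool_rot: [1.892, -2.507, -0.003]
force: [-0.9, -0.3, -1.5]
gripper_width: 11.9
```

Emit:
arm_command(motion=[[0,[0,0,-0.002],0],[0,[0,0,-0.001],0],[0,[0,0,0],0]])

```text
clock: 23.08
eef_pos: [505.5, -259.3, 19.7]
tool_rot: [-1.892, 2.508, -0.001]
force: [-0.3, -0.7, -2.1]
gripper_width: 11.9
```

Emit:
arm_command(motion=[[0,[0,0,-0.001],0],[0,[0,0,-0.001],0],[0,[0,0,0],0]])

```text
clock: 23.45
eef_pos: [505.8, -259.5, 18.1]
tool_rot: [-1.892, 2.508, -0.002]
force: [-1.3, 0.9, 1.2]
gripper_width: 12.0
```

Emit:
arm_command(motion=[[0,[0,0,-0.001],0],[0,[0,0,0],0],[0,[0,0,0],0]])

```text
clock: 23.82
eef_pos: [505.9, -259.6, 18.0]
tool_rot: [-1.892, 2.508, -0.002]
force: [-3.7, 1.7, 7.3]
gripper_width: 11.8
```

Contact is at reported z 18.0. I regripped at 10.9 with the underside on the 18 mm bed, so the underside is now at ≈25 mm, the lane floor. Before letting go I check the pitch and lateral position numerically.

```bash
python3 - <<'E'
from h import *
snap('wrist','w13');snap('side','side13');s=read_state();print(s['eef_pos'],s['force'])
print([c for c in caps('w13') if c[2]>28 and abs(c[0]-321)<6])
# row scans across block and walls
g=cv2.cvtColor(cv2.imread('pics/w13.png'),cv2.COLOR_BGR2GRAY)
for v in (60,130,145): print(v,g[v,262:384:2])
print('col',g[140:200:2,321])
E
```

```text
[ 505.90937242 -259.58097519   18.01762058] [-5.00382545  1.59319255  6.38292287]
[(320.2, 108.6, 30.7), (321.4, 43.8, 31.9)]
60 [119 116 111 111 107 108 109 113 101  78  80  84  83  85  84  83 125 128
 122 144 158 156 159 159 161 160 158 158 159 157 158 159 159 160 159 158
 159 159 159 156 145 124 135 128  92  88  88  91  89  86  87 117 114 112
 115 114 115 119 156 217 235]
130 [114 114 109 106 104 102 106 105 104  73  75  80  78  79  78  81  81  81
 107 142 136 144 151 154 153 151 153 150 152 154 150 152 150 150 152 152
 150 152 147 135 139 100  83  84  83  87  85  86  85  83  80 115 112 123
 151 152 152 177 216 219 236]
145 [115 115 108 105 104 102 107 106 104  76  70  76  78  76  75  76  78  77
  76  78  79  77  77  80  79  78  75  77  78  77  77  79  79  78  79  81
  81  81  81  82  80  82  82  80  80  86  81  83  81  77  83 152 151 153
 151 152 136 176 220 213 142]
col [88 82 82 74 71 79 83 82 81 81 81 81 82 79 82 83 80 80 79 78 80 78 79 78
 79 77 81 80 78 77]
```

Emit:
arm_command(motion=[[0,[0,0,0.001],0],[0.4,[0,0,0],0],[0.4,[0,0,0],0],[0.4,[0,0,0],0],[0.4,[0,0,0],0]])

```text
clock: 24.55
eef_pos: [505.3, -259.2, 17.3]
tool_rot: [1.892, -2.508, -0.0]
force: [-0.3, 0.7, -0.3]
gripper_width: 37.7
```

Emit:
arm_command(motion=[[0.4,[0,0,0.03],0],[0.4,[0,0,0.055],0],[0.4,[0,0,0.055],0],[0.4,[-0.05,0.03,0.02],0],[0.4,[-0.05,0.03,0],0]])

```text
clock: 25.18
eef_pos: [405.7, -199.5, 180.4]
tool_rot: [-1.891, 2.507, -0.007]
force: [-0.7, -0.2, 0.8]
gripper_width: 38.1
```

Emit:
arm_command(motion=[[0.4,[-0.055,0.0,0.02],0],[0.4,[-0.055,0,0.02],0],[0.4,[-0.04,0,0],0],[0.4,[0,0,0],0]])

```text
clock: 25.68
eef_pos: [254.3, -199.6, 218.1]
tool_rot: [-1.888, 2.511, -0.006]
force: [0.4, -0.4, 0.0]
gripper_width: 38.3
```

```bash
python3 - <<'E'
from h import *
snap('top','top14');snap('side','side14');snap('wrist','w14');s=read_state();print(s['clock'],s['eef_pos'],s['gripper_width'],s['force'])
def blobs(f,x0,x1,y0,y1,thr):
    g=cv2.cvtColor(cv2.imread(f'pics/{f}.png'),cv2.COLOR_BGR2GRAY)[y0:y1,x0:x1]
    c=cv2.HoughCircles(cv2.GaussianBlur(cv2.resize(g,None,fx=4,fy=4,interpolation=2),(5,5),0),cv2.HOUGH_GRADIENT,1,22,param1=100,param2=14,minRadius=16,maxRadius=27)
    return sorted([(round(x0+a/4,1),round(y0+b/4,1),round(r/4,1)) for a,b,r in c[0]],key=lambda t:t[1]) if c is not None else []
print('top',blobs('top14',430,500,165,245,0))
d=cv2.absdiff(cv2.cvtColor(cv2.imread('pics/top14.png'),6),cv2.cvtColor(cv2.imread('pics/top0.png'),6))
print('side bystanders'); 
for n,(u,v) in {'beaker':(376,150),'flask':(235,152),'bottle':(185,153),'tipbox':(124,246),'timer':(372,288),'purple':(210,325),'tweez':(292,292),'jar':(520,292)}.items(): print(n,float(d[v-12:v+12,u-12:u+12].mean().round(1)),end='; ')
for z,X in ((84,[625,-294]),): 
  for k in (-39,-13,13,39): print(proj('top14',[625.5+k*np.cos(np.radians(-15.9)),-293.8+k*np.sin(np.radians(-15.9)),84]))
E
```

```text
25.825 [ 255.73430978 -199.19255221  217.34245209] 38.02788956830939 [ 1.10178472 -0.90730925  0.54301398]
top [(np.float32(450.9), np.float32(181.1), np.float32(6.0)), (np.float32(449.4), np.float32(190.9), np.float32(5.1)), (np.float32(485.9), np.float32(191.1), np.float32(4.6)), (np.float32(483.4), np.float32(200.9), np.float32(4.8)), (np.float32(446.6), np.float32(201.1), np.float32(5.1)), (np.float32(443.1), np.float32(210.6), np.float32(6.3)), (np.float32(480.4), np.float32(211.1), np.float32(5.4)), (np.float32(477.9), np.float32(221.4), np.float32(5.3))]
side bystanders
beaker 1.1; flask 1.1; bottle 1.0; tipbox 1.0; timer 68.7; purple 1.2; tweez 5.3; jar 4.2; [443.5 209.1]
[446. 199.]
[448.6 189. ]
[451.2 179.1]
```

```bash
python3 - <<'E'
from h import *
for f,z in (('w2',18),('w14',18)):
    g=cv2.cvtColor(cv2.imread(f'pics/{f}.png'),6); u,v=proj(f,[401,-113,18]); u,v=int(u),int(v)
    m=(g>150).astype('uint8')[max(0,v-45):v+45,max(0,u-45):u+45]; n,l,st,c=cv2.connectedComponentsWithStats(m); k=1+np.argmax(st[1:,4]) if n>1 else 0
    print(f,(u,v),st[k].tolist(),atz(f,c[k][0]+max(0,u-45),c[k][1]+max(0,v-45),18))
finish_job()
E
```

```text
w2 (275, 245) [20, 18, 51, 47, 1545] [ 409.8 -114.3   18. ]
w14 (210, 102) [0, 0, 78, 76, 3447] [ 416.7 -104.8   18. ]
the job is handed in; nothing more can be done
```

The carrier is capped and now sits in the autosampler's free lane, grip to the front, and I handed the job in at about 26 s of robot time.

- **First grasp missed:** the fingers shut just above the fin, because the real fingertips sit about 38 mm above the reported TCP. I saw this in the side and wrist views and corrected for it; nothing was disturbed.
- **Pressing:** the carrier went in until it stopped at x ≈ 569, the expected place, with 11 N against the rear stop. I pushed the plate down to a hard stop at 33 N, at a pad height of about 94 mm (level). The wrist view after drawing out showed caps 1 and 2 about 6 mm lower. I judged caps 3 and 4 only from the level plate and an even look in the side view. I raised the tool and left the plate to spring up by itself, but did not measure it afterwards. The carrier then came out without force.
- **Placing:** it touched the lane floor at the expected height, level and centred between the walls. After release, the top view shows it parallel to the neighbouring carrier at about the right spacing, within about 1 mm along the lane (2–3 mm short of 85 mm across), and the gripper is clear.

**Checks that disagreed or stayed open:**
- The top camera reads a few mm short in x against the wrist camera.
- The last timer check was inconclusive: the bright patch around it was cut off by the window and gave a position about 12 mm off, so I could not confirm it is where it was. By my heights the fingertips passed well above it.
- Beaker, flask, wash bottle, tip box and purple carrier look unchanged from above. The tweezers and jar patches changed slightly, which I put down to shadow.

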